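# Inspect the cell case, reject the wrongly packed cells and tally them

## Task

Open the clear lid of the cell case right up and check the cells: black cells belong in the bay with the black stripes, gold cells in the bay with the brass stripes. Put every cell that lies in the wrong bay into the red reject tray, leave the properly packed ones in their bay, then shut the lid fully again. The tally dial stands at 0: turn it clockwise one click for each cell you rejected, and do not disturb the other things on the desk.

Things in the scene. Friction and masses are not known exactly. Their poses are not given: they have to be found in the camera images.
- case: fixed grey case, 100 (x) x 296 (y) x 34 mm high, walls 4 mm, divided by a 4 mm wall across its middle into two bays side by side along y, each 92 x 142 mm inside; origin at the centre of its underside on the desk, front (robot's side) to its own -x. A clear lid 4 mm thick closes its top.
- case_lid (a joint): angle of the lid: 0 shut, grows as the front edge swings up and back to its stop at 1.9 rad (just past upright). Hinge along the case's y at its rear top edge (x +50 mm, z 34.5 mm in the case's frame). The hinge is stiff: about 0.1 N m turns it, and the lid stays wherever it is left. The lid reaches 100 mm from hinge to front edge.
- case_lid_handle (a point): grip point of the black knob on top of the lid, a round button about 25 mm across standing on a neck; the point is on the knob's axis 39 mm above the hinge plane and 70 mm in front of the hinge (lid frame: x -70, y 0, z +39 mm from the hinge), so it is 73.5 mm above the desk when the lid is shut; it moves with the lid.
- liner_black: white liner plate in the bay for BLACK cells, broad black stripes along its front and rear edges; 90 x 140 x 4 mm; origin at the centre of its underside, 4.5 mm above the desk, axes as the case's; in the left or the right bay. Three places for cells at y -39, 0 and +39 mm, each between four nubs 4 mm high at x +-20 mm, y +-9.5 mm from the cell's centre.
- liner_gold: white liner plate in the bay for GOLD cells, a broad brass-coloured stripe along its front and rear edges; otherwise like liner_black. It lies in the other bay.
- tray: loose red open reject tray, 160 (x) x 110 (y) x 26 mm high, 0.6 kg, walls and floor 4 mm, two 4 mm high ribs across its floor at x +-25 mm; origin at the centre of its underside. To the left or the right of the case.
- tally: fixed white tally plate 110 x 110 x 14 mm on the desk, with rows of 0, 1, 2, 3, 4 red pips round a black dial; origin at the centre of its underside. On the other side of the case from the tray.
- dial_grip (a point): centre of the dial's grip bar, on its vertical axis, 51 mm above the desk; its own x runs along the bar. The bar is 42 mm long, 14 mm thick and 32 mm high, its top 58 mm above the desk, on a disc 44 mm across whose top is 28 mm above the desk; a white line on the bar's top points to the pips.
- dial (a joint): angle of the dial, growing clockwise seen from above: 0 at the start (no pips), one click every 30 degrees (0.5236 rad), up to 4 clicks, stop at 2.28 rad. The clicks are sprung (about 0.06 N m): let go near a click, it settles on it.
- black_1_mid (a point): loose black (orange at one end) battery cell, a cylinder 14 mm in diameter and 51 mm long; the point is its centre, its own y runs along its length. At the start it lies along the case's x, its centre 15.6 mm above the desk, the middle 33 mm of its length free for fingers down to 8.5 mm above the desk, 25 mm clear to either side. May be absent (None). About 25 g, rolls easily.
- black_2_mid (a point): loose black (orange at one end) battery cell, a cylinder 14 mm in diameter and 51 mm long; the point is its centre, its own y runs along its length. At the start it lies along the case's x, its centre 15.6 mm above the desk, the middle 33 mm of its length free for fingers down to 8.5 mm above the desk, 25 mm clear to either side. May be absent (None). About 25 g, rolls easily.
- black_3_mid (a point): loose black (orange at one end) battery cell, a cylinder 14 mm in diameter and 51 mm long; the point is its centre, its own y runs along its length. At the start it lies along the case's x, its centre 15.6 mm above the desk, the middle 33 mm of its length free for fingers down to 8.5 mm above the desk, 25 mm clear to either side. May be absent (None). About 25 g, rolls easily.
- gold_1_mid (a point): loose gold-coloured battery cell, a cylinder 14 mm in diameter and 51 mm long; the point is its centre, its own y runs along its length. At the start it lies along the case's x, its centre 15.6 mm above the desk, the middle 33 mm of its length free for fingers down to 8.5 mm above the desk, 25 mm clear to either side. May be absent (None). About 25 g, rolls easily.
- gold_2_mid (a point): loose gold-coloured battery cell, a cylinder 14 mm in diameter and 51 mm long; the point is its centre, its own y runs along its length. At the start it lies along the case's x, its centre 15.6 mm above the desk, the middle 33 mm of its length free for fingers down to 8.5 mm above the desk, 25 mm clear to either side. May be absent (None). About 25 g, rolls easily.
- gold_3_mid (a point): loose gold-coloured battery cell, a cylinder 14 mm in diameter and 51 mm long; the point is its centre, its own y runs along its length. At the start it lies along the case's x, its centre 15.6 mm above the desk, the middle 33 mm of its length free for fingers down to 8.5 mm above the desk, 25 mm clear to either side. May be absent (None). About 25 g, rolls easily.
- tape_measure: loose red tape measure, 62 x 79 x 38 mm, bystander; origin at the centre of its underside
- tape_blue: loose roll of blue tape lying flat, 62 mm across, 18 mm high, bystander; origin at the centre of its underside
- screw_tin: loose open tin of screws, 50 x 72 x 22 mm, bystander; origin at the centre of its underside

How it is judged:
By the outcome, as a careful person would: the job done as asked, in the order asked, and still so for the second after the job is handed in, with the robot touching nothing.
Of gold_2, gold_3, black_2, black_3 only 2 to 4 are there at a start; the rules pass over those that are not, and their reading is None.
At some moment in a run one of tray may be knocked a few centimetres aside while the robot is not near it.
Once in a run the grip may slacken for a moment while it holds something.
It also fails if it takes over 210 s, if anything falls off the work surface, if the arm or the gripper's body presses on something with over 40 N, if the wrist force passes 120 N, or if a joint passes its speed limit or range.

## Robot

A 6-joint arm with a two-finger parallel gripper is mounted at the origin on a cart in front of the work surface, level with it; the furniture and walls round the work are solid. World frame = base frame: x ahead of the robot, y to its left, z up, the work surface at z = 0. Lengths are in m, angles in degrees, forces in N, time in s.
With the tool pointing down it reaches from about 0.4 to 0.825 m from the base axis. Payload 7 kg.
Tool frame: the origin (TCP) lies on the front face of the gripper's body, between the roots of the fingers; the fingertips stand 66 mm ahead of it and the grasp point (between the pads) lies 47 mm ahead of it; z points along the fingers, y is the line along which they close (so a half turn about z gives the same grasp; the last joint's range is limited). The gripper opens to 88 mm and grips with 3 to 60 N. Pads are 19 mm wide; open, the fingers measure 130 mm over their backs; the gripper's body (78 mm by 193 mm) begins 47 mm behind the grasp point.
Start: joints at [88.47, 20.546, 0.682, 0, -70.136, -16.507], TCP at [0.209, 0.642, 0.292] pointing down, gripper open.
Joint ranges: [-176.03, 176.03], [-82.01, 121.73], [-58.28, 71.71], [-173.87, 95.51], [-174.79, -0.11], [-173.66, 173.66]. Speed limits (degrees/s): [136.94, 136.94, 172.46, 180, 180, 180].

## Interface

Orientations are given as [roll, pitch, yaw] about the fixed x, y, z axes, in that order (R = Rz(yaw) Ry(pitch) Rx(roll)).
In Python, from plant import ctrl gives the robot as it stands.
- The arm moves only by the tool send_rows, never from a script. Its argument "deltas" is a list of rows, each a list of 2 entries, a list of its own where there are three numbers: the shift along the tool's x, y, z each as a share of 800 mm, from -1 to 1, then the turn about the tool's z as a share of 90 degrees, from -1 to 1. A call has exactly 5 rows; each row is the pose to reach, as a shift and turn from the pose commanded when the call began, along the tool's axes at that moment; what a row does not reach only later rows make up. A row lasts 1/12 s, in which the tool goes at most 41.7 mm and 7.16 degrees, less where a joint would pass 70% of its speed; a pose out of reach is approached as far as the arm can. A call with a number of a shift or a turn outside -1 to 1 is refused whole. A call with a gripper value outside its range is refused whole. "gripper" is the opening, from 0 (shut) to 1 (fully open), set as the call begins (left out, the last holds). The fingers move at their own pace and stop on an object; the grip force is fixed at half the most. Time passes only in rows, so rows that repeat a pose let the fingers close, or fill a call up. It gives the time, the measured TCP pose, the force, the opening and the grip force at its end, in the units of the state.
- ctrl.get_obs(): the state, without advancing time (a new reading comes with each control period).
- ctrl.snapshot(name): name is "scene" or "top" or "wrist"; returns a dict with "color" (420x560x3 uint8, red, green, blue), "vertical_fov" (degrees; the focal length in pixels is half the picture's height over the tangent of half this angle, whatever the lens; pixels are square), "cx", "cy" (the principal point, pixels), "rvec" (rotation vector, rad) and "tvec" (3), from world to camera coordinates, as OpenCV has them. Camera axes: x right, y down, z forward; pixel columns grow to the right and rows downward; lengths in m; the calibration is good to about 2 mm. A picture is of the moment at which its call begins. There is no depth.
- ctrl.close_job(): hands the job in; it is judged then, once.
Trained networks look in a picture, given as the dict that the camera call returned (one of the last four; its "shot" number tells which), for a name from the list of things; names that differ only in an ending like _2 or _b are one class to them, and where a whole thing is asked for, a point or a joint stands for the part that bears it (a point fixed in the world has none). Each returns a list of dicts, best first, with "conf" (0 to 1); they miss things now and then, are a little off and sometimes report something else, mostly with a low value. They report only what shows in the picture. A call takes as long as a camera call.
- ctrl.boxes_of(picture, thing): "xy" ([column, row] as shares, 0 to 1, of the picture: columns of its width, rows of its height, amid what is visible of it).
- ctrl.cut_out(picture, thing): "pixels" (420x560 bool, what is visible of it) and "xy" ([column, row] as shares, 0 to 1, of the picture: columns of its width, rows of its height, amid what is visible of it).
The state is a dict: "clock": time; "joint_pos": joint angles; "qvel": joint speeds; "tau": joint torques, N m; "tool_pos": TCP position; "orientation": TCP orientation; "force": force on the tool from outside, world axes, zero at the start; "moment": the same for the moment, N m; "opening": finger opening in m; "gripper_force": force on a finger pad.
Only numpy, scipy, OpenCV 4.12 (cv2) and the standard library are available. Lean on these libraries where they do the work, as an engineer would, in place of code of your own. Each camera call takes 0.05 s, during which the arm holds its last target. There are 200 camera calls.

## Working session

There is one attempt and no reset: what is moved stays moved. The work goes in short steps, Python scripts to look and compute and a tool call to move; the robot and the scene stay as the last step left them, time stands still between calls to the robot, and variables do not carry over. Pictures are saved under pics/ and viewed, at most 14 in all, crops included, and the job is handed in when it is done.

Besides the shell and the picture viewer there is one more tool, called after "Emit:" by a JSON object that holds its "api" and its "payload". send_rows: Moves the arm, as the interface text tells. Shift numbers are shares of 800 mm and turn numbers shares of 90 degrees, none past 1 either way. Its arguments: {"type":"object","properties":{"deltas":{"type":"array","items":{"type":"array"}},"gripper":{"type":"number"}},"required":["deltas"]}

```bash
mkdir -p pics; ls; cat > h.py <<'E'
import numpy as np, cv2
from plant import ctrl
def snap(n,f=None):
    s=ctrl.snapshot(n)
    if f: cv2.imwrite('pics/'+f,s['color'][:,:,::-1])
    return s
def cam(s):
    R=cv2.Rodrigues(np.array(s['rvec'],float))[0];t=np.array(s['tvec'],float).ravel()
    f=210/np.tan(np.radians(s['vertical_fov'])/2);return R,t,f
def w(s,u,v,z):  # pixel->world at height z
    R,t,f=cam(s);d=R.T@np.array([(u-s['cx'])/f,(v-s['cy'])/f,1]);c=-R.T@t
    return c+d*(z-c[2])/d[2]
def px(s,p):
    R,t,f=cam(s);q=R@np.array(p)+t;return np.array([s['cx']+f*q[0]/q[2],s['cy']+f*q[1]/q[2]])
def find(s,n,z,mn=0.2):
    return [(round(d['conf'],2),(np.array(d['xy'])*[560,420]).round(1).tolist(),w(s,d['xy'][0]*560,d['xy'][1]*420,z).round(4).tolist()) for d in ctrl.boxes_of(s,n) if d['conf']>mn]
E
python3 - <<'E'
from h import *
t=snap('top','t0.png'); s=snap('scene','s0.png')
o=ctrl.get_obs();print(o['tool_pos'],o['orientation'],o['opening'])
print(cam(t)[0].round(2).tolist(),(-cam(t)[0].T@cam(t)[1]).round(2))
for n,z in [('case',.036),('case_lid_handle',.0735),('tray',.013),('tally',.014),('dial_grip',.051),('black_1_mid',.0156),('gold_1_mid',.0156),('liner_black',.0085),('liner_gold',.0085),('tape_measure',.02),('tape_blue',.01),('screw_tin',.01)]:print(n,find(t,n,z))
E
```

```text
pics
[0.20892684 0.64149902 0.2912926 ] [ 1.79912490e+02 -1.04384765e-02 -1.80427106e+01] 0.08795426635173567
[[-0.02, -1.0, -0.01], [-0.98, 0.02, -0.19], [0.19, 0.01, -0.98]] [ 0.36 -0.    1.2 ]
case [(0.76, [286.0, 225.3], [0.5623, -0.0112, 0.036])]
case_lid_handle [(0.78, [289.6, 225.6], [0.5549, -0.0192, 0.0735]), (0.74, [414.3, 238.4], [0.5183, -0.3073, 0.0735]), (0.3, [288.9, 225.0], [0.5564, -0.0177, 0.0735])]
tray [(0.78, [413.1, 238.0], [0.5277, -0.321, 0.013]), (0.6, [145.1, 251.7], [0.5087, 0.3341, 0.013])]
tally [(0.8, [146.0, 249.8], [0.5131, 0.3318, 0.014]), (0.66, [288.4, 224.9], [0.5669, -0.0173, 0.014]), (0.24, [289.4, 225.4], [0.5656, -0.0197, 0.014])]
dial_grip []
black_1_mid [(0.66, [145.6, 252.3], [0.5069, 0.3321, 0.0156])]
gold_1_mid [(0.3, [352.6, 159.3], [0.7306, -0.183, 0.0156])]
liner_black []
liner_gold []
tape_measure []
tape_blue [(0.82, [405.8, 183.5], [0.6661, -0.3136, 0.01])]
screw_tin [(0.86, [235.7, 287.8], [0.4168, 0.1133, 0.01])]
```

View pics/t0.png

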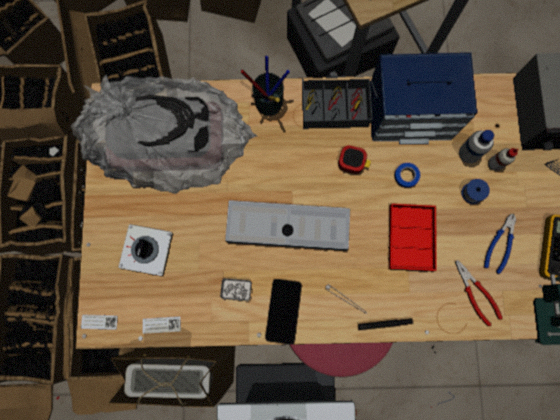

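View pics/s0.png

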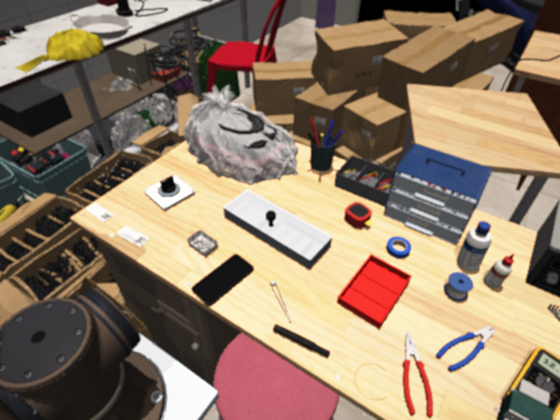

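The top view shows the case at about (288,225), the tray at (413,238), the tally at (146,250), the tin at (236,290), the tape measure at (352,159) and the blue tape at (406,175). I'll zoom in and measure.

```bash
python3 - <<'E'
from h import *
t=snap('top')
c=t['color'][:,:,::-1]
cv2.imwrite('pics/c0.png',np.vstack([cv2.resize(c[190:260,215:360],(797,385),interpolation=3),cv2.resize(c[215:285,105:250],None,fx=3,fy=3,interpolation=3)[:, :797] if 0 else np.hstack([cv2.resize(c[215:285,110:180],(215,215),interpolation=3),cv2.resize(c[195:280,380:445],(164,215),interpolation=3),np.zeros((215,418,3),np.uint8)])]))
for n,z in [('case',.034),('tray',.026),('tally',.014),('case_lid_handle',.0735)]:
    d=ctrl.cut_out(t,n)[0];m=d['pixels'].astype(np.uint8)
    k=max(cv2.findContours(m,0,1)[0],key=cv2.contourArea);r=cv2.minAreaRect(k)
    P=[w(t,u,v,z)[:2] for u,v in cv2.boxPoints(r)]
    print(n,d['conf'],np.round(P,4).tolist(),np.mean(P,0).round(4),[round(float(np.degrees(np.arctan2(*(P[(i+1)%4]-P[i])[::-1]))),1) for i in range(2)],[np.linalg.norm(P[i+1]-P[i]).round(3) for i in range(2)])
E
```

```text
Traceback (most recent call last):
IndexError: list index out of range
```

View pics/c0.png

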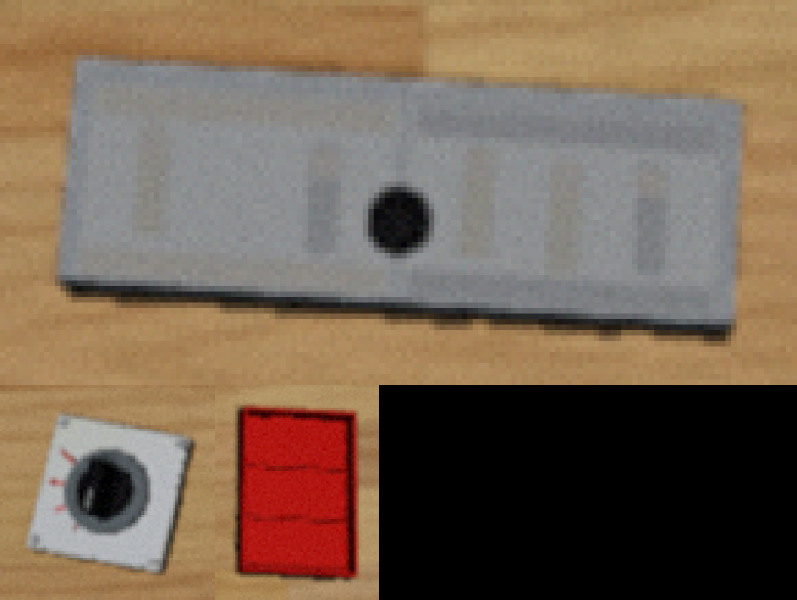

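The lid is shut. The left bay has brass stripes and holds a gold cell and a black one; the right bay has black stripes and holds two golds and a black. That makes 3 likely rejects, to be checked with the lid open. Next I'll work out the geometry.

```bash
cat >> h.py <<'E'
def plan(x,y,z,yaw,frm=None):
    """print shares from current (or frm=(x,y,z,yaw)) to TCP pose"""
    if frm is None:
        o=ctrl.get_obs();frm=[*o['tool_pos'],o['orientation'][2]]
    a=np.radians(frm[3]);d=np.array([x,y,z])-frm[:3]
    X=np.array([np.cos(a),np.sin(a),0]);Y=np.array([np.sin(a),-np.cos(a),0])
    dy=(yaw-frm[3]+180)%360-180
    print('shift',[round(float(q),4) for q in (d@X/.8,d@Y/.8,-d[2]/.8)],'turn',round(-dy/90,4),'rows',round(max(np.linalg.norm(d)/.0417,abs(dy)/7.16),1))
    return [x,y,z,yaw]
E
python3 - <<'E'
from h import *
t=snap('top')
k=797/145
P=[w(t,215+u/k,190+v/k,.0385)[:2] for u,v in [(78,57),(745,100),(733,325),(62,282)]]
print(np.round(P,4).tolist(),np.mean(P,0).round(4),[np.degrees(np.arctan2(*(P[a]-P[b])[::-1])).round(2) for a,b in[(0,1),(3,2),(0,3),(1,2)]],[np.linalg.norm(P[a]-P[b]).round(4) for a,b in[(0,1),(3,2),(0,3),(1,2)]])
print('knob',w(t,215+398/k,190+220/k,.08).round(4))
a=215/70
print('dial',w(t,110+107/a,215+(490-385)/a,.04).round(4))
P=[w(t,380+(u-215)/(164/65),195+(v-385)/(215/85),.026)[:2] for u,v in [(240,409),(356,412),(355,577),(238,573)]]
print('tray',np.mean(P,0).round(4),[np.degrees(np.arctan2(*(P[a]-P[b])[::-1])).round(2) for a,b in[(0,1),(3,2),(0,3),(1,2)]],[np.linalg.norm(P[a]-P[b]).round(4) for a,b in[(0,1),(3,2),(0,3),(1,2)]])
print(ctrl.get_obs()['joint_pos'])
q=plan(.30,.45,.30,-18); q=plan(.45,.20,.33,-5,q)
q=plan(.45,.0,.33,-5,q)
E
```

```text
[[0.6265, 0.1256], [0.6003, -0.1684], [0.5009, -0.1583], [0.5262, 0.1328]] [ 0.5635 -0.0171] [np.float64(84.9), np.float64(85.03), np.float64(-4.05), np.float64(-5.8)] [np.float64(0.2952), np.float64(0.2921), np.float64(0.1006), np.float64(0.0999)]
knob [ 0.5435 -0.0138  0.08  ]
dial [0.5114 0.3273 0.04  ]
tray [ 0.5279 -0.3164] [np.float64(87.16), np.float64(86.79), np.float64(-4.39), np.float64(-5.08)] [np.float64(0.1121), np.float64(0.1102), np.float64(0.1586), np.float64(0.1593)]
[ 8.84698855e+01  2.05438403e+01  6.84027183e-01  1.57688103e-03
 -7.01369563e+01 -1.65082698e+01]
shift [0.1824, 0.1928, -0.0097] turn -0.0004 rows 5.1
shift [0.2749, 0.2393, -0.0375] turn -0.1444 rows 7.0
shift [0.0218, 0.249, -0.0] turn 0.0 rows 4.8
```

Emit:
{"api": "send_rows", "payload": {"deltas": [[[0.036,0.039,0],0],[[0.073,0.077,0],0],[[0.11,0.116,0],0],[[0.146,0.154,0],0],[[0.18,0.19,-0.01],0]], "gripper": 0.7}}

```text
clock: 1.27
tool_pos: [0.2982, 0.4518, 0.2986]
orientation: [179.9, 0.0, -18.0]
force: [0.1, -0.0, -0.1]
opening: 0.0631
gripper_force: 0.0
```

Emit:
{"api": "send_rows", "payload": {"deltas": [[[0.038,0.034,0],-0.03],[[0.077,0.067,0],-0.06],[[0.115,0.1,0],-0.09],[[0.154,0.134,-0.01],-0.12],[[0.19,0.165,-0.02],-0.144]]}}

```text
clock: 1.68
tool_pos: [0.4022, 0.2795, 0.3161]
orientation: [180.0, 0.0, -4.9]
force: [2.6, -0.1, 0.1]
opening: 0.0613
gripper_force: 0.0
```

```bash
python3 - <<'E'
from h import *
o=ctrl.get_obs();print(o['tool_pos'],o['orientation'],o['joint_pos'],o['clock'],o['opening'],o['force'])
q=plan(.52,.0,.30,-5)
E
```

```text
[0.4021559  0.27949588 0.31613813] [ 1.79998142e+02  1.43939659e-03 -4.91878638e+00] [ 5.78550191e+01  1.89750904e+00 -1.98124607e+01 -4.62668750e-04
 -6.82923410e+01  2.72263657e+01] 1.6833 0.06126713915569532 [ 2.60406539 -0.09776695  0.12233824]
shift [0.1767, 0.3355, 0.0202] turn 0.0009 rows 7.3
```

Emit:
{"api": "send_rows", "payload": {"deltas": [[[0.024,0.045,0],0],[[0.047,0.09,0],0],[[0.07,0.134,0.01],0],[[0.094,0.18,0.015],0],[[0.115,0.22,0.02],0]]}}

```text
clock: 2.1
tool_pos: [0.4781, 0.096, 0.3001]
orientation: [-180.0, -0.0, -5.1]
force: [0.7, 0.8, 0.1]
opening: 0.0617
gripper_force: 0.0
```

Emit:
{"api": "send_rows", "payload": {"deltas": [[[0.02,0.04,0],0],[[0.04,0.08,0],0],[[0.06,0.115,0.0],0],[[0.06,0.115,0.0],0],[[0.06,0.115,0.0],0]]}}

```text
clock: 2.52
tool_pos: [0.5178, 0.0007, 0.2996]
orientation: [180.0, 0.0, -5.3]
force: [-0.1, -0.6, 0.2]
opening: 0.0614
gripper_force: 0.0
```

```bash
python3 - <<'E'
from h import *
s=snap('wrist','w1.png')
o=ctrl.get_obs();print(o['tool_pos'],o['orientation'],o['clock'])
print((-cam(s)[0].T@cam(s)[1]).round(3))
for n,z in [('case_lid_handle',.078),('black_1_mid',.0156),('gold_1_mid',.0156),('case',.0385)]:print(n,find(s,n,z))
E
```

```text
[0.51749838 0.00174604 0.29971114] [-1.79997458e+02  1.40924192e-02 -5.19279380e+00] 2.5667
[ 0.587 -0.005  0.392]
case_lid_handle [(0.95, [289.0, 125.4], [0.5705, -0.0126, 0.078])]
black_1_mid []
gold_1_mid []
case [(0.74, [289.7, 129.3], [0.5646, -0.0139, 0.0385])]
```

View pics/w1.png

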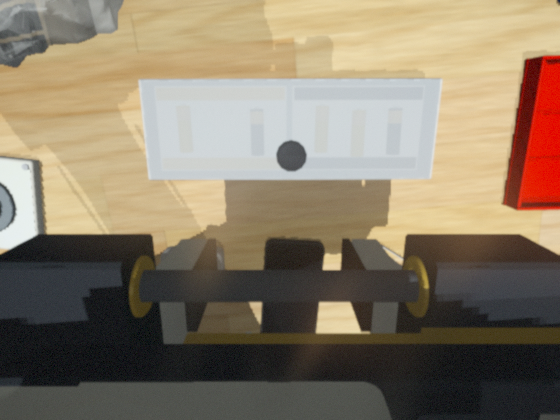

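The wrist view shows the knob at (291,156) and the lid corners at (140,80), (440,80), (432,180) and (149,180).

```bash
cat >> h.py <<'E'
CA=np.radians(-5.2)
E
python3 - <<'E'
from h import *
s=snap('wrist')
P=[w(s,u,v,.0385)[:2] for u,v in [(140,80),(440,80),(432,180),(149,180)]]
print(np.round(P,4).tolist(),np.mean(P,0).round(4),[np.degrees(np.arctan2(*(P[a]-P[b])[::-1])).round(2) for a,b in[(0,1),(3,2),(0,3),(1,2)]],[np.linalg.norm(P[a]-P[b]).round(4) for a,b in[(0,1),(3,2),(0,3),(1,2)]])
k=w(s,291,156,.08);print('knob',k.round(4))
q=plan(.5435,-.0148,.20,-5.1); q=plan(.5435,-.0148,.1205,-5.1,q)
E
```

```text
[[0.6235, 0.1297], [0.5984, -0.1596], [0.4998, -0.155], [0.5253, 0.1394]] [ 0.5617 -0.0114] [np.float64(85.04), np.float64(85.05), np.float64(-5.6), np.float64(-2.71)] [np.float64(0.2905), np.float64(0.2954), np.float64(0.0987), np.float64(0.0987)]
knob [ 0.5432 -0.0094  0.08  ]
shift [0.0346, 0.0197, 0.1251] turn 0.0013 rows 2.5
shift [0.0, 0.0, 0.0994] turn -0.0 rows 1.9
```

Emit:
{"api": "send_rows", "payload": {"deltas": [[[0.017,0.008,0.05],0],[[0.034,0.016,0.1],0],[[0.034,0.016,0.15],0],[[0.034,0.016,0.2],0],[[0.034,0.016,0.224],0]]}}

```text
clock: 3.23
tool_pos: [0.541, -0.0126, 0.1162]
orientation: [179.9, 0.3, -5.1]
force: [-0.8, -0.1, -0.7]
opening: 0.0618
gripper_force: 0.0
```

Emit:
{"api": "send_rows", "payload": {"deltas": [[[0,0,0],0],[[0,0,0],0],[[0,0,0],0],[[0,0,0],0],[[0,0,0],0]], "gripper": 0.0}}

```text
clock: 3.65
tool_pos: [0.5445, -0.0123, 0.1226]
orientation: [-179.9, -0.2, -5.0]
force: [0.1, -0.8, 0.0]
opening: 0.0339
gripper_force: 0.0
```

Emit:
{"api": "send_rows", "payload": {"deltas": [[[0,0,0],0],[[0,0,0],0],[[0,0,0],0],[[0,0,0],0],[[0,0,0],0]]}}

```text
clock: 4.07
tool_pos: [0.5442, -0.0133, 0.1223]
orientation: [180.0, -0.1, -5.0]
force: [0.2, -5.6, 7.6]
opening: 0.0264
gripper_force: 30.0
```

```bash
python3 - <<'E'
import numpy as np
f=lambda t:np.array([-70*np.cos(t)+39*np.sin(t),70*np.sin(t)+39*np.cos(t)])/800
for c in range(4):
    b=f(.475*c); print([[[float(round(v[0],3)),0,float(-round(v[1],3))],0] for v in [f(.475*c+.095*(i+1))-b for i in range(5)]])
E
```

```text
[[[0.005, 0, -0.008], 0], [[0.011, 0, -0.016], 0], [[0.017, 0, -0.023], 0], [[0.024, 0, -0.029], 0], [[0.032, 0, -0.035], 0]]
[[[0.008, 0, -0.005], 0], [[0.017, 0, -0.009], 0], [[0.026, 0, -0.012], 0], [[0.035, 0, -0.015], 0], [[0.044, 0, -0.016], 0]]
[[[0.009, 0, -0.001], 0], [[0.019, 0, -0.0], 0], [[0.028, 0, 0.001], 0], [[0.038, 0, 0.003], 0], [[0.047, 0, 0.006], 0]]
[[[0.009, 0, 0.004], 0], [[0.017, 0, 0.008], 0], [[0.025, 0, 0.014], 0], [[0.032, 0, 0.02], 0], [[0.039, 0, 0.027], 0]]
```

Emit:
{"api": "send_rows", "payload": {"deltas": [[[0.005,0.001,-0.008],0],[[0.011,0.001,-0.016],0],[[0.017,0.001,-0.023],0],[[0.024,0.001,-0.029],0],[[0.032,0.001,-0.035],0]]}}

```text
clock: 4.48
tool_pos: [0.5682, -0.0157, 0.149]
orientation: [-180.0, 0.1, -5.1]
force: [-4.1, 4.1, -0.2]
opening: 0.0265
gripper_force: 30.0
```

Emit:
{"api": "send_rows", "payload": {"deltas": [[[0.008,0,-0.005],0],[[0.017,0,-0.009],0],[[0.026,0,-0.012],0],[[0.035,0,-0.015],0],[[0.044,0,-0.016],0]]}}

```text
clock: 4.9
tool_pos: [0.6044, -0.0189, 0.1628]
orientation: [-180.0, 0.0, -5.1]
force: [-4.5, 3.4, 7.3]
opening: 0.0267
gripper_force: 30.0
```

Going well; continuing the arc.

Emit:
{"api": "send_rows", "payload": {"deltas": [[[0.009,0,-0.001],0],[[0.019,0,0],0],[[0.028,0,0.001],0],[[0.038,0,0.003],0],[[0.047,0,0.006],0]]}}

```text
clock: 5.32
tool_pos: [0.6431, -0.0223, 0.1581]
orientation: [-180.0, -0.1, -5.0]
force: [-1.9, 2.2, 5.0]
opening: 0.0268
gripper_force: 30.0
```

Emit:
{"api": "send_rows", "payload": {"deltas": [[[0.009,0,0.004],0],[[0.017,0,0.008],0],[[0.025,0,0.014],0],[[0.032,0,0.02],0],[[0.038,0,0.026],0]]}}

```text
clock: 5.73
tool_pos: [0.674, -0.0251, 0.137]
orientation: [-180.0, -0.2, -5.0]
force: [1.1, 0.6, 5.0]
opening: 0.027
gripper_force: 30.0
```

```bash
python3 - <<'E'
from h import *
s=snap('scene','s2.png')
o=ctrl.get_obs();print(o['tool_pos'],o['orientation'],o['opening'],o['force'])
t=snap('top')
for n in ['black_1_mid','gold_1_mid']:print(n,find(t,n,.0156))
E
```

```text
[ 0.67446549 -0.02512291  0.13637941] [179.99056284  -0.19197643  -5.03109861] 0.0266630870065882 [2.05526168 0.53035795 4.5593806 ]
black_1_mid [(0.64, [334.3, 228.7], [0.5547, -0.1295, 0.0156])]
gold_1_mid [(0.66, [245.1, 287.0], [0.418, 0.0902, 0.0156]), (0.54, [241.9, 223.6], [0.5725, 0.0969, 0.0156])]
```

View pics/s2.png

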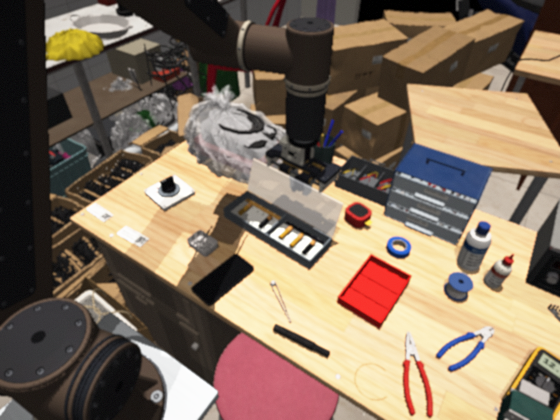

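Emit:
{"api": "send_rows", "payload": {"deltas": [[[0.002,0,0.002],0],[[0.004,0,0.004],0],[[0.004,0,0.004],0],[[0.004,0,0.004],0],[[0.004,0,0.004],0]]}}

```text
clock: 6.35
tool_pos: [0.6748, -0.0252, 0.136]
orientation: [180.0, -0.1, -5.0]
force: [-9.2, 2.9, 23.1]
opening: 0.0268
gripper_force: 30.0
```

Emit:
{"api": "send_rows", "payload": {"deltas": [[[-0.002,0,-0.002],0],[[-0.002,0,-0.002],0],[[-0.002,0,-0.002],0],[[-0.002,0,-0.002],0],[[-0.002,0,-0.002],0]], "gripper": 0.6}}

```text
clock: 6.77
tool_pos: [0.673, -0.0253, 0.1334]
orientation: [180.0, 0.1, -5.1]
force: [0.4, -0.9, -0.7]
opening: 0.0511
gripper_force: 0.0
```

Emit:
{"api": "send_rows", "payload": {"deltas": [[[0,0,-0.03],0],[[0,0,-0.07],0],[[0,0,-0.12],0],[[0,0,-0.17],0],[[-0.03,0,-0.2],0]]}}

```text
clock: 7.18
tool_pos: [0.6526, -0.0234, 0.2975]
orientation: [180.0, -0.2, -5.1]
force: [0.6, 0.6, 1.5]
opening: 0.0522
gripper_force: 0.0
```

Emit:
{"api": "send_rows", "payload": {"deltas": [[[-0.04,0,0],0],[[-0.08,0,0],0],[[-0.13,0,0],0],[[-0.17,0,0],0],[[-0.17,0,0],0]], "gripper": 0.25}}

```text
clock: 7.6
tool_pos: [0.5088, -0.0113, 0.2944]
orientation: [-179.9, 0.1, -5.1]
force: [-0.4, 0.1, -0.5]
opening: 0.0255
gripper_force: 0.0
```

```bash
python3 - <<'E'
from h import *
s=snap('wrist','w3.png')
o=ctrl.get_obs();print(o['tool_pos'],o['orientation'],o['clock'],o['opening'])
for n in ['black_1_mid','gold_1_mid']:print(n,find(s,n,.0156))
for n,z in [('liner_black',.0085),('liner_gold',.0085)]:print(n,find(s,n,z))
t=snap('top')
for n,z in [('tray',.013),('screw_tin',.01),('black_1_mid',.0156),('gold_1_mid',.0156)]:print(n,find(t,n,z))
E
```

```text
[ 0.51140806 -0.01106222  0.29483828] [-1.79958296e+02 -2.92906102e-02 -5.02587254e+00] 7.65 0.023287491287640485
black_1_mid [(0.72, [385.3, 123.1], [0.5518, -0.1262, 0.0156]), (0.56, [277.0, 31.5], [0.649, -0.021, 0.0156])]
gold_1_mid [(0.74, [172.9, 120.4], [0.5741, 0.095, 0.0156])]
liner_black [(0.6, [341.1, 118.4], [0.5603, -0.0815, 0.0085])]
liner_gold [(0.77, [206.5, 119.6], [0.5716, 0.0613, 0.0085])]
tray [(0.55, [413.7, 237.1], [0.5299, -0.3226, 0.013])]
screw_tin [(0.67, [235.5, 289.2], [0.4134, 0.1139, 0.01])]
black_1_mid []
gold_1_mid []
```

View pics/w3.png

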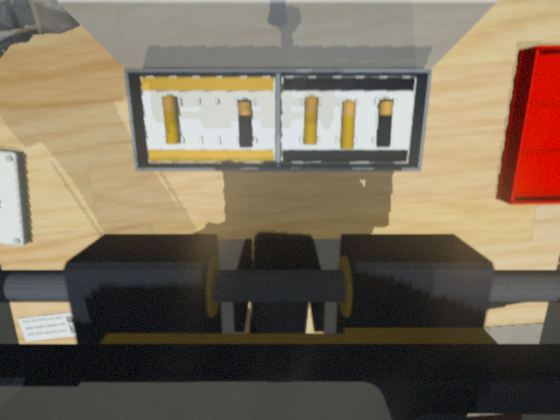

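The wrist view confirms it. In the brass bay the gold cell at (171,120) is right and the black at (246,123) is wrong. In the black bay the golds at (311,120) and (348,124) are wrong and the black at (386,122) is right. That is 3 rejects.

```bash
cat >> h.py <<'E'
C=np.array([.563,-.015]);A=np.radians(-5.05)
def case(x,y): return C+np.array([np.cos(A)*x-np.sin(A)*y,np.sin(A)*x+np.cos(A)*y])
E
python3 - <<'E'
from h import *
s=snap('wrist');t=snap('top')
for (u,v),y in zip([(171,119.5),(246,123),(311,120),(348,124),(386,122.5)],[112,34,-34,-73,-112]):
    print(y,w(s,u,v,.0156)[:2].round(4),case(0,y/1e3).round(4))
P=[w(s,u,v,.034)[:2] for u,v in [(126,70),(432,69),(422,170),(135,171)]];print(np.mean(P,0).round(4))
q=plan(*case(0,.034),.12,-5.05)
E
```

```text
112 [0.5809 0.0965] [0.5729 0.0966]
34 [0.5704 0.0189] [0.566  0.0189]
-34 [ 0.5675 -0.049 ] [ 0.56   -0.0489]
-73 [ 0.56   -0.0873] [ 0.5566 -0.0877]
-112 [ 0.558  -0.1269] [ 0.5531 -0.1266]
[ 0.5693 -0.0153]
shift [0.0612, -0.043, 0.2173] turn -0.0005 rows 4.4
```

Emit:
{"api": "send_rows", "payload": {"deltas": [[[0.02,-0.014,0.05],0],[[0.04,-0.028,0.1],0],[[0.064,-0.043,0.15],0],[[0.064,-0.043,0.19],0],[[0.064,-0.043,0.21],0]], "gripper": 0.22}}

```text
clock: 8.62
tool_pos: [0.5668, 0.0187, 0.1207]
orientation: [179.9, 0.3, -5.1]
force: [-1.0, -0.7, -0.1]
opening: 0.0193
gripper_force: 0.0
```

Emit:
{"api": "send_rows", "payload": {"deltas": [[[0,0,0.005],0],[[0,0,0.005],0],[[0,0,0.005],0],[[0,0,0.005],0],[[0,0,0.005],0]]}}

```text
clock: 9.03
tool_pos: [0.5689, 0.019, 0.1242]
orientation: [-179.9, -0.2, -5.1]
force: [-0.6, 0.8, 0.3]
opening: 0.0195
gripper_force: 0.0
```

```bash
python3 - <<'E'
from h import *
o=ctrl.get_obs();print(o['tool_pos'],o['orientation'],o['clock'],o['opening'])
q=plan(*(case(0.002,.034)),.0765,-5.05)
E
```

```text
[0.56885675 0.01900686 0.12423709] [-179.91966381   -0.18401058   -5.07187639] 9.0333 0.01948567689342434
shift [-0.0011, 0.0005, 0.0597] turn -0.0002 rows 1.1
```

Emit:
{"api": "send_rows", "payload": {"deltas": [[[0,0,0.02],0],[[0,0,0.04],0],[[0,0,0.052],0],[[0,0,0.058],0],[[0,0,0.058],0]]}}

```text
clock: 9.45
tool_pos: [0.5677, 0.0187, 0.0755]
orientation: [180.0, 0.0, -5.1]
force: [-0.7, -0.5, -0.5]
opening: 0.0191
gripper_force: 0.0
```

Emit:
{"api": "send_rows", "payload": {"deltas": [[[0,0,0],0],[[0,0,0],0],[[0,0,0],0],[[0,0,0],0],[[0,0,0],0]], "gripper": 0.0}}

```text
clock: 9.87
tool_pos: [0.5684, 0.0189, 0.0765]
orientation: [-180.0, -0.1, -5.1]
force: [-1.2, -0.2, 3.0]
opening: 0.0132
gripper_force: 30.0
```

Emit:
{"api": "send_rows", "payload": {"deltas": [[[0,0,-0.03],0],[[0,0,-0.07],0],[[0,0,-0.1],0],[[0,0,-0.14],0],[[0,0,-0.14],0]]}}

```text
clock: 10.28
tool_pos: [0.5708, 0.0193, 0.1942]
orientation: [-179.8, -0.5, -5.0]
force: [1.1, 0.5, 0.1]
opening: 0.013
gripper_force: 30.0
```

```bash
python3 - <<'E'
from h import *
o=ctrl.get_obs();print(o['tool_pos'],o['orientation'],o['clock'],o['opening'])
t=snap('top')
d=ctrl.cut_out(t,'tray');print([(x['conf'],(np.array(x['xy'])*[560,420]).round(1)) for x in d])
def red(t,lo=370):
    c=t['color'].astype(int);m=((c[:,:,0]>110)&(c[:,:,1]<70)&(c[:,:,2]<70)).astype(np.uint8);m[:,:lo]=0;m[:200*0]=0
    k=max(cv2.findContours(m,0,1)[0],key=cv2.contourArea);return cv2.minAreaRect(k)
r=red(t);print(r)
P=[w(t,u,v,.02)[:2] for u,v in cv2.boxPoints(r)];print(np.round(P,3).tolist(),np.mean(P,0).round(4))
q=plan(.528,-.12,.19,-5.05);q=plan(.528,-.28,.19,-5.05,q)
E
```

```text
[0.57081934 0.01934572 0.19423774] [-179.84884985   -0.51899806   -5.00482733] 10.2833 0.01295410872576254
[(0.89, array([412.7, 238.8]))]
((412.0, 237.5), (67.0, 46.0), 90.0)
[[0.612, -0.266], [0.61, -0.379], [0.446, -0.365], [0.448, -0.256]] [ 0.5291 -0.3165]
shift [-0.0351, 0.1776, -0.0006] turn -0.0003 rows 3.5
shift [0.0176, 0.1992, -0.0] turn -0.0 rows 3.8
```

```bash
cat >> h.py <<'E'
T=np.array([.528,-.3165]);TA=np.radians(-4.5)
def tray(x,y): return T+np.array([np.cos(TA)*x-np.sin(TA)*y,np.sin(TA)*x+np.cos(TA)*y])
E
python3 - <<'E'
from h import *
q=plan(.54,-.15,.19,-40);q=plan(.484,-.313,.15,-75,q);q=plan(*tray(-.044,0),.15,-94.5,q);q=plan(*tray(-.044,0),.08,-94.5,q);
E
```

```text
shift [-0.0168, 0.2136, -0.0006] turn 0.388 rows 4.9
shift [0.0773, 0.2011, 0.05] turn 0.3889 rows 4.9
shift [0.0001, -0.0001, -0.0] turn 0.2167 rows 2.7
shift [0.0, 0.0, 0.0875] turn -0.0 rows 1.7
```

Emit:
{"api": "send_rows", "payload": {"deltas": [[[-0.003,0.043,0],0.078],[[-0.007,0.086,0],0.156],[[-0.01,0.129,0],0.234],[[-0.014,0.172,0],0.31],[[-0.017,0.213,0],0.388]]}}

```text
clock: 10.8
tool_pos: [0.538, -0.1512, 0.1866]
orientation: [179.9, 0.1, -40.3]
force: [0.1, -0.1, -0.3]
opening: 0.0131
gripper_force: 30.0
```

Emit:
{"api": "send_rows", "payload": {"deltas": [[[0.015,0.04,0],0.078],[[0.031,0.08,0.01],0.156],[[0.046,0.12,0.02],0.234],[[0.062,0.16,0.035],0.31],[[0.077,0.2,0.05],0.388]]}}

```text
clock: 11.22
tool_pos: [0.4824, -0.3132, 0.1464]
orientation: [179.9, 0.0, -75.3]
force: [-0.6, 0.1, 0.3]
opening: 0.0131
gripper_force: 30.0
```

Emit:
{"api": "send_rows", "payload": {"deltas": [[[0,0,0],0.075],[[0,0,0],0.15],[[0,0,0],0.217],[[0,0,0],0.217],[[0,0,0],0.217]]}}

```text
clock: 11.63
tool_pos: [0.4831, -0.3118, 0.1468]
orientation: [179.9, 0.0, -94.3]
force: [0.0, 0.4, -0.1]
opening: 0.0133
gripper_force: 30.0
```

```bash
python3 - <<'E'
from h import *
o=ctrl.get_obs();print(o['tool_pos'],o['orientation'],o['clock'],o['opening'],o['joint_pos'])
t=snap('top'); s=snap('scene')
print(find(t,'tray',.013),find(s,'tray',.013))
q=plan(*tray(-.044,0),.08,-94.5)
cv2.imwrite('pics/m1.png',np.hstack([cv2.resize(t['color'][180:290,370:460,::-1],(360,440)),cv2.resize(s['color'][240:340,320:430,::-1],(440,400))[:400] if 0 else cv2.resize(s['color'][230:340,320:430,::-1],(440,440))]))
E
```

```text
[ 0.48306226 -0.31180156  0.14678625] [ 1.79897980e+02  2.81892013e-02 -9.42742676e+01] 11.6333 0.01333138099442603 [-1.33607157e+01  1.90467498e+01 -2.26197045e+01 -1.56685801e-02
 -4.84387383e+01  9.09687884e+00]
[(0.75, [404.6, 246.3], [0.5079, -0.2988, 0.013])] [(0.65, [379.7, 298.9], [0.512, -0.3404, 0.013]), (0.37, [289.7, 211.4], [0.6411, -0.014, 0.013]), (0.32, [354.3, 214.3], [0.7329, -0.1714, 0.013])]
shift [0.0017, -0.0007, 0.0846] turn 0.0022 rows 1.6
```

View pics/m1.png

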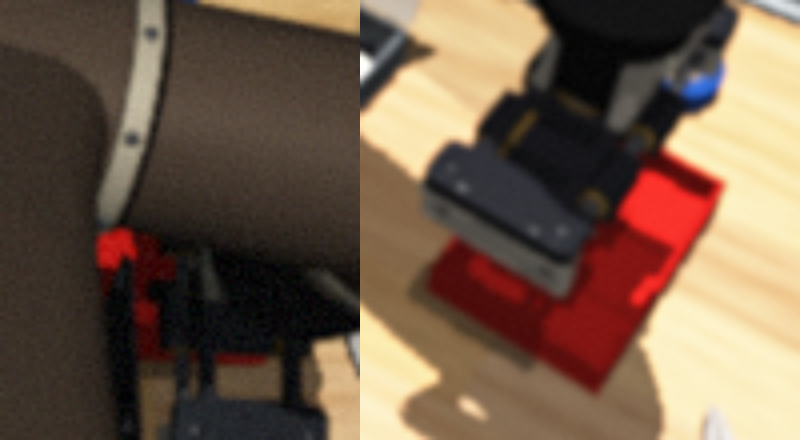

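Emit:
{"api": "send_rows", "payload": {"deltas": [[[0.002,-0.001,0.03],0],[[0.002,-0.001,0.06],0],[[0.002,-0.001,0.08],0],[[0.002,-0.001,0.088],0],[[0.002,-0.001,0.088],0]]}}

```text
clock: 12.25
tool_pos: [0.4836, -0.3132, 0.0759]
orientation: [179.8, 0.0, -94.4]
force: [-0.2, -0.6, -0.4]
opening: 0.0131
gripper_force: 30.0
```

Emit:
{"api": "send_rows", "payload": {"deltas": [[[0,0,0],0],[[0,0,0],0],[[0,0,0],0],[[0,0,0],0],[[0,0,0],0]], "gripper": 0.19}}

```text
clock: 12.67
tool_pos: [0.4847, -0.3137, 0.0783]
orientation: [-179.9, -0.0, -94.4]
force: [0.6, 0.2, 0.5]
opening: 0.0162
gripper_force: 0.0
```

Emit:
{"api": "send_rows", "payload": {"deltas": [[[0,0,-0.03],0],[[0,0,-0.07],0],[[0,0,-0.11],0],[[0,0,-0.15],0],[[0,0,-0.15],0]], "gripper": 0.22}}

```text
clock: 13.08
tool_pos: [0.4872, -0.3149, 0.2047]
orientation: [-179.4, -0.2, -94.4]
force: [1.4, -0.4, -0.4]
opening: 0.0188
gripper_force: 0.0
```

```bash
python3 - <<'E'
from h import *
o=ctrl.get_obs();print(o['tool_pos'],o['orientation'],o['clock'],o['opening'])
g=case(.002,-.034)
q=plan(.52,-.22,.2,-60);q=plan(.55,-.10,.2,-25,q);q=plan(*g,.16,-5.05,q);q=plan(*g,.0765,-5.05,q);
E
```

```text
[ 0.48724549 -0.31491187  0.20472264] [-179.4124908    -0.20594946  -94.36854922] 13.0833 0.018836434747703707
shift [-0.1214, -0.0318, 0.0059] turn -0.3819 rows 4.8
shift [-0.1112, -0.1075, -0.0] turn -0.3889 rows 4.9
shift [-0.0133, -0.0641, 0.05] turn -0.2217 rows 2.8
shift [0.0, 0.0, 0.1044] turn -0.0 rows 2.0
```

Emit:
{"api": "send_rows", "payload": {"deltas": [[[-0.024,-0.006,0],-0.076],[[-0.049,-0.013,0],-0.153],[[-0.073,-0.019,0],-0.23],[[-0.097,-0.025,0],-0.306],[[-0.121,-0.032,0],-0.382]]}}

```text
clock: 13.5
tool_pos: [0.5175, -0.2182, 0.1977]
orientation: [-180.0, -0.0, -59.7]
force: [-0.2, -0.0, 0.0]
opening: 0.0189
gripper_force: 0.0
```

Emit:
{"api": "send_rows", "payload": {"deltas": [[[-0.022,-0.021,0],-0.077],[[-0.044,-0.043,0],-0.155],[[-0.067,-0.064,0],-0.232],[[-0.089,-0.086,0],-0.31],[[-0.111,-0.107,0],-0.389]]}}

```text
clock: 13.92
tool_pos: [0.5475, -0.0981, 0.1977]
orientation: [-180.0, -0.0, -24.7]
force: [0.1, -0.1, 0.3]
opening: 0.019
gripper_force: 0.0
```

Emit:
{"api": "send_rows", "payload": {"deltas": [[[-0.004,-0.021,0.01],-0.074],[[-0.009,-0.043,0.03],-0.148],[[-0.013,-0.064,0.05],-0.222],[[-0.013,-0.064,0.05],-0.222],[[-0.013,-0.064,0.05],-0.222]]}}

```text
clock: 14.33
tool_pos: [0.5592, -0.048, 0.1568]
orientation: [180.0, 0.1, -5.1]
force: [0.1, 0.4, 0.7]
opening: 0.0193
gripper_force: 0.0
```

```bash
python3 - <<'E'
from h import *
o=ctrl.get_obs();print(o['tool_pos'],o['orientation'],o['clock'],o['opening'])
q=plan(*case(.002,-.034),.0765,-5.05)
t=snap('top','x.png')
print(find(t,'tray',.013),find(t,'black_1_mid',.011))
E
```

```text
[ 0.55919988 -0.04799116  0.15678284] [ 1.79968060e+02  8.50248839e-02 -5.05418783e+00] 14.3333 0.019341435341871063
shift [0.0036, 0.001, 0.1004] turn -0.0 rows 1.9
[(0.61, [413.7, 235.7], [0.5334, -0.3229, 0.013])] [(0.46, [337.2, 234.0], [0.5421, -0.1364, 0.011]), (0.31, [353.8, 159.8], [0.7306, -0.1867, 0.011])]
```

Emit:
{"api": "send_rows", "payload": {"deltas": [[[0.004,0.001,0.03],0],[[0.004,0.001,0.06],0],[[0.004,0.001,0.08],0],[[0.004,0.001,0.092],0],[[0.004,0.001,0.1],0]]}}

```text
clock: 14.9
tool_pos: [0.5625, -0.0504, 0.0769]
orientation: [180.0, 0.0, -5.2]
force: [-1.5, 0.1, -0.1]
opening: 0.0195
gripper_force: 0.0
```

Emit:
{"api": "send_rows", "payload": {"deltas": [[[0,0,0],0],[[0,0,0],0],[[0,0,0],0],[[0,0,0],0],[[0,0,0],0]], "gripper": 0.0}}

```text
clock: 15.32
tool_pos: [0.5631, -0.0496, 0.0783]
orientation: [-180.0, -0.1, -5.1]
force: [-0.2, 0.7, -0.0]
opening: 0.013
gripper_force: 30.0
```

Emit:
{"api": "send_rows", "payload": {"deltas": [[[0,0,-0.03],0],[[0,0,-0.07],0],[[0,0,-0.1],0],[[0,0,-0.14],0],[[0,0,-0.14],0]]}}

```text
clock: 15.73
tool_pos: [0.5656, -0.0494, 0.1963]
orientation: [-179.9, -0.6, -5.0]
force: [1.2, 0.2, 0.6]
opening: 0.0132
gripper_force: 30.0
```

```bash
python3 - <<'E'
from h import *
o=ctrl.get_obs();print(o['tool_pos'],o['orientation'],o['clock'],o['opening'])
t=snap('top');c=t['color'].astype(int);m=((c[:,:,0]>110)&(c[:,:,1]<70)&(c[:,:,2]<70)).astype(np.uint8);m[:,:370]=0
print(cv2.minAreaRect(max(cv2.findContours(m,0,1)[0],key=cv2.contourArea)))
cv2.imwrite('pics/m2.png',cv2.resize(t['color'][180:290,370:460,::-1],(540,600)) if 0 else cv2.resize(t['color'][190:290,200:460,::-1],(780,300)))
q=plan(.54,-.16,.19,-40);q=plan(*tray(.044,0),.15,-75,q);q=plan(*tray(.044,0),.15,-94.5,q)
E
```

```text
[ 0.56564385 -0.04939621  0.19626115] [-179.90138595   -0.57244086   -4.99936743] 15.7333 0.013153461587227399
((412.5, 237.5), (67.0, 45.0), 90.0)
shift [-0.0185, 0.1405, 0.0045] turn 0.3884 rows 4.9
shift [0.159, 0.1276, 0.05] turn 0.3889 rows 4.9
shift [0.0, 0.0, -0.0] turn 0.2167 rows 2.7
```

View pics/m2.png

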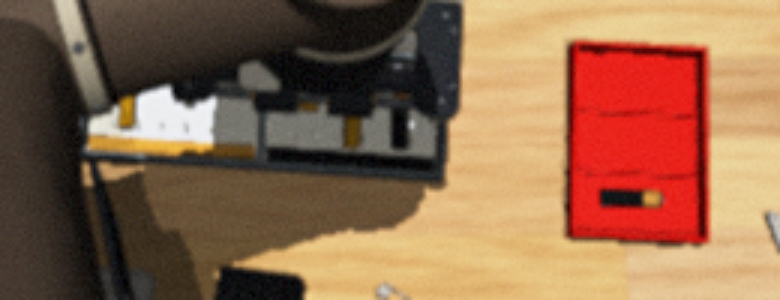

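The black cell lies in the tray's front channel at (630,198), the tray hasn't moved, and the gold cell is held.

Emit:
{"api": "send_rows", "payload": {"deltas": [[[-0.003,0.028,0],0.078],[[-0.007,0.056,0],0.156],[[-0.011,0.084,0],0.234],[[-0.015,0.112,0],0.31],[[-0.018,0.14,0],0.388]]}}

```text
clock: 16.2
tool_pos: [0.5376, -0.1608, 0.189]
orientation: [180.0, 0.0, -40.3]
force: [0.6, -0.0, -0.8]
opening: 0.0131
gripper_force: 30.0
```

Emit:
{"api": "send_rows", "payload": {"deltas": [[[0.032,0.025,0],0.078],[[0.064,0.051,0.01],0.156],[[0.096,0.077,0.02],0.234],[[0.128,0.102,0.035],0.31],[[0.159,0.127,0.05],0.388]]}}

```text
clock: 16.62
tool_pos: [0.5706, -0.3211, 0.1487]
orientation: [-180.0, -0.0, -75.3]
force: [0.8, 0.4, 0.1]
opening: 0.0129
gripper_force: 30.0
```

Emit:
{"api": "send_rows", "payload": {"deltas": [[[0,0,0],0.075],[[0,0,0],0.15],[[0,0,0],0.217],[[0,0,0],0.217],[[0,0,0],0.217]]}}

```text
clock: 17.03
tool_pos: [0.5703, -0.3195, 0.1489]
orientation: [180.0, 0.0, -94.3]
force: [0.2, 0.1, -0.0]
opening: 0.0127
gripper_force: 30.0
```

```bash
python3 - <<'E'
from h import *
o=ctrl.get_obs();print(o['tool_pos'],o['orientation'],o['clock'],o['opening'])
s=snap('scene');print(find(s,'tray',.013),find(s,'black_1_mid',.011))
q=plan(*tray(.044,0),.0765,-94.5)
E
```

```text
[ 0.57025459 -0.31948008  0.14890161] [ 1.79959593e+02  1.24104212e-02 -9.42625791e+01] 17.0333 0.012713408546915765
[(0.91, [375.5, 291.9], [0.5244, -0.3248, 0.013])] [(0.4, [309.0, 250.1], [0.5494, -0.1309, 0.011])]
shift [0.0007, -0.0017, 0.0912] turn 0.0025 rows 1.7
```

Emit:
{"api": "send_rows", "payload": {"deltas": [[[0.001,-0.001,0.03],0],[[0.001,-0.001,0.06],0],[[0.001,-0.001,0.08],0],[[0.001,-0.001,0.09],0],[[0.001,-0.001,0.09],0]]}}

```text
clock: 17.6
tool_pos: [0.5703, -0.3199, 0.0755]
orientation: [179.8, 0.0, -94.4]
force: [-0.5, -1.6, 0.7]
opening: 0.0134
gripper_force: 30.0
```

Emit:
{"api": "send_rows", "payload": {"deltas": [[[0,0,0],0],[[0,0,0],0],[[0,0,0],0],[[0,0,0],0],[[0,0,0],0]], "gripper": 0.19}}

```text
clock: 18.02
tool_pos: [0.5717, -0.3205, 0.0784]
orientation: [-179.9, -0.0, -94.4]
force: [0.4, 0.3, -0.1]
opening: 0.0168
gripper_force: 0.0
```

Emit:
{"api": "send_rows", "payload": {"deltas": [[[0,0,-0.03],0],[[0,0,-0.07],0],[[0,0,-0.11],0],[[0,0,-0.15],0],[[0,0,-0.15],0]], "gripper": 0.22}}

```text
clock: 18.43
tool_pos: [0.5742, -0.3218, 0.2055]
orientation: [-179.4, -0.2, -94.4]
force: [0.5, -1.2, 0.3]
opening: 0.0194
gripper_force: 0.0
```

```bash
python3 - <<'E'
from h import *
o=ctrl.get_obs();print(o['tool_pos'],o['orientation'],o['clock'],o['opening'])
g=case(.002,-.073)
q=plan(.57,-.23,.2,-60);q=plan(.56,-.13,.2,-25,q);q=plan(*g,.16,-5.05,q)
E
```

```text
[ 0.57422189 -0.32175727  0.20551257] [-179.3814109    -0.20976479  -94.36800729] 18.4333 0.01942248156862433
shift [-0.114, 0.014, 0.0069] turn -0.3819 rows 4.8
shift [-0.1145, -0.0517, -0.0] turn -0.3889 rows 4.9
shift [-0.0239, -0.0469, 0.05] turn -0.2217 rows 2.8
```

Emit:
{"api": "send_rows", "payload": {"deltas": [[[-0.023,0.003,0],-0.076],[[-0.046,0.006,0],-0.153],[[-0.068,0.008,0],-0.23],[[-0.091,0.011,0],-0.306],[[-0.114,0.014,0],-0.382]]}}

```text
clock: 18.85
tool_pos: [0.5671, -0.2279, 0.1977]
orientation: [-180.0, -0.0, -59.7]
force: [-0.0, 0.9, 0.1]
opening: 0.0194
gripper_force: 0.0
```

Emit:
{"api": "send_rows", "payload": {"deltas": [[[-0.023,-0.01,0],-0.077],[[-0.046,-0.02,0],-0.155],[[-0.069,-0.031,0],-0.232],[[-0.092,-0.042,0],-0.31],[[-0.115,-0.052,0],-0.389]]}}

```text
clock: 19.27
tool_pos: [0.5572, -0.1272, 0.1978]
orientation: [-180.0, -0.0, -24.7]
force: [-0.5, -0.2, -0.3]
opening: 0.0195
gripper_force: 0.0
```

Emit:
{"api": "send_rows", "payload": {"deltas": [[[-0.008,-0.016,0.01],-0.074],[[-0.016,-0.031,0.03],-0.148],[[-0.024,-0.047,0.05],-0.222],[[-0.024,-0.047,0.05],-0.222],[[-0.024,-0.047,0.05],-0.222]]}}

```text
clock: 19.68
tool_pos: [0.5555, -0.0856, 0.1571]
orientation: [180.0, 0.1, -5.1]
force: [-0.0, 0.1, 0.4]
opening: 0.0192
gripper_force: 0.0
```

```bash
python3 - <<'E'
from h import *
o=ctrl.get_obs();print(o['tool_pos'],o['orientation'],o['clock'],o['opening'])
q=plan(*case(.001,-.073),.0765,-5.05)
s=snap('wrist')
for n in ['black_1_mid','gold_1_mid']:print(n,find(s,n,.0156))
E
```

```text
[ 0.55550854 -0.08555083  0.15714538] [ 1.79977003e+02  6.44641942e-02 -5.11191150e+00] 19.6833 0.019200769876922204
shift [0.0028, 0.0026, 0.1008] turn -0.0007 rows 1.9
black_1_mid [(0.79, [334.9, 204.9], [0.5551, -0.1246, 0.0156])]
gold_1_mid [(0.96, [19.6, 206.5], [0.5736, 0.0969, 0.0156])]
```

Emit:
{"api": "send_rows", "payload": {"deltas": [[[0.003,0.002,0.03],0],[[0.003,0.002,0.06],0],[[0.003,0.002,0.08],0],[[0.003,0.002,0.092],0],[[0.003,0.002,0.1],0]]}}

```text
clock: 20.25
tool_pos: [0.5581, -0.0884, 0.0769]
orientation: [180.0, 0.0, -5.2]
force: [0.7, -0.1, 1.0]
opening: 0.0198
gripper_force: 0.0
```

Emit:
{"api": "send_rows", "payload": {"deltas": [[[0,0,0],0],[[0,0,0],0],[[0,0,0],0],[[0,0,0],0],[[0,0,0],0]], "gripper": 0.0}}

```text
clock: 20.67
tool_pos: [0.5585, -0.0877, 0.0783]
orientation: [-180.0, -0.1, -5.1]
force: [-1.3, 0.1, 0.2]
opening: 0.0131
gripper_force: 30.0
```

Emit:
{"api": "send_rows", "payload": {"deltas": [[[0,0,-0.03],0],[[0,0,-0.07],0],[[0,0,-0.1],0],[[0,0,-0.14],0],[[0,0,-0.14],0]]}}

```text
clock: 21.08
tool_pos: [0.5611, -0.0877, 0.1962]
orientation: [-179.9, -0.6, -5.0]
force: [1.3, 0.4, 0.1]
opening: 0.013
gripper_force: 30.0
```

```bash
python3 - <<'E'
from h import *
o=ctrl.get_obs();print(o['tool_pos'],o['orientation'],o['clock'],o['opening'])
t=snap('top');c=t['color'].astype(int);m=((c[:,:,0]>110)&(c[:,:,1]<70)&(c[:,:,2]<70)).astype(np.uint8);m[:,:370]=0
print(cv2.minAreaRect(max(cv2.findContours(m,0,1)[0],key=cv2.contourArea)))
cv2.imwrite('pics/m3.png',cv2.resize(t['color'][190:290,310:460,::-1],(750,500),interpolation=3))
q=plan(.54,-.19,.19,-40);q=plan(*tray(0,0),.15,-75,q);q=plan(*tray(0,0),.15,-94.5,q)
E
```

```text
[ 0.56111158 -0.08766651  0.19623805] [-179.94138754   -0.57696031   -4.99647293] 21.0833 0.01301624706506654
((412.5, 237.5), (67.0, 45.0), 90.0)
shift [-0.0138, 0.1298, 0.0045] turn 0.3884 rows 4.9
shift [0.0902, 0.1308, 0.05] turn 0.3889 rows 4.9
shift [0.0, 0.0, -0.0] turn 0.2167 rows 2.7
```

View pics/m3.png

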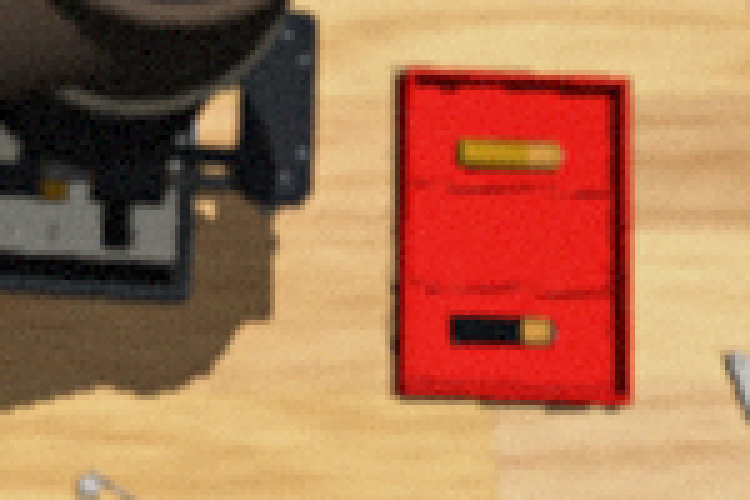

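The tray has the gold cell at (510,155) and the black one at (500,330), with the centre channel free. The third cell is held.

Emit:
{"api": "send_rows", "payload": {"deltas": [[[-0.003,0.026,0],0.078],[[-0.006,0.052,0],0.156],[[-0.008,0.078,0],0.234],[[-0.011,0.104,0],0.31],[[-0.014,0.13,0],0.388]]}}

```text
clock: 21.55
tool_pos: [0.5371, -0.1911, 0.189]
orientation: [180.0, 0.0, -40.3]
force: [-0.2, 0.2, -0.9]
opening: 0.013
gripper_force: 30.0
```

Emit:
{"api": "send_rows", "payload": {"deltas": [[[0.018,0.026,0],0.078],[[0.036,0.052,0.01],0.156],[[0.054,0.078,0.02],0.234],[[0.072,0.104,0.035],0.31],[[0.09,0.131,0.05],0.388]]}}

```text
clock: 21.97
tool_pos: [0.5252, -0.3179, 0.1488]
orientation: [-180.0, 0.0, -75.2]
force: [0.5, 0.3, -0.7]
opening: 0.0132
gripper_force: 30.0
```

Emit:
{"api": "send_rows", "payload": {"deltas": [[[0,0,0],0.075],[[0,0,0],0.15],[[0,0,0],0.217],[[0,0,0],0.217],[[0,0,0],0.217]]}}

```text
clock: 22.38
tool_pos: [0.5253, -0.3168, 0.149]
orientation: [180.0, 0.0, -94.3]
force: [-0.2, -1.0, 0.3]
opening: 0.0133
gripper_force: 30.0
```

```bash
python3 - <<'E'
from h import *
o=ctrl.get_obs();print(o['tool_pos'],o['orientation'],o['clock'],o['opening'])
s=snap('scene');print(find(s,'tray',.013),find(s,'black_1_mid',.011))
q=plan(*tray(0,0),.0785,-94.5)
E
```

```text
[ 0.52525278 -0.31684924  0.14899559] [ 1.79966330e+02  1.09316555e-02 -9.42655369e+01] 22.3833 0.01331533213756787
[(0.69, [371.4, 296.2], [0.5082, -0.3216, 0.013])] [(0.59, [311.6, 249.5], [0.5549, -0.1354, 0.011])]
shift [-0.0005, -0.003, 0.0886] turn 0.0025 rows 1.7
```

Emit:
{"api": "send_rows", "payload": {"deltas": [[[0,-0.003,0.03],0],[[0,-0.003,0.06],0],[[0,-0.003,0.08],0],[[0,-0.003,0.088],0],[[0,-0.003,0.088],0]]}}

```text
clock: 22.95
tool_pos: [0.5271, -0.3167, 0.0774]
orientation: [179.8, 0.0, -94.4]
force: [-0.5, -0.4, 0.1]
opening: 0.0129
gripper_force: 30.0
```

Emit:
{"api": "send_rows", "payload": {"deltas": [[[0,0,0],0],[[0,0,0],0],[[0,0,0],0],[[0,0,0],0],[[0,0,0],0]], "gripper": 0.19}}

```text
clock: 23.37
tool_pos: [0.5283, -0.3172, 0.0799]
orientation: [-179.9, -0.0, -94.4]
force: [0.4, 0.6, 0.2]
opening: 0.0166
gripper_force: 0.0
```

Emit:
{"api": "send_rows", "payload": {"deltas": [[[0,0,-0.03],0],[[0,0,-0.07],0],[[0,0,-0.11],0],[[0,0,-0.16],0],[[0,0,-0.21],0]]}}

```text
clock: 23.78
tool_pos: [0.5273, -0.317, 0.2488]
orientation: [180.0, 0.0, -94.4]
force: [1.8, -0.7, -1.0]
opening: 0.0167
gripper_force: 0.0
```

```bash
python3 - <<'E'
from h import *
o=ctrl.get_obs();print(o['tool_pos'],o['orientation'],o['clock'],o['opening'])
q=plan(.62,-.20,.25,-60);q=plan(.655,-.1,.25,-25,q);q=plan(.6735,-.0250,.22,-5.05,q);q=plan(.6735,-.0250,.1355,-5.05,q)
E
```

```text
[ 0.52731053 -0.31698866  0.24881825] [ 1.79962931e+02  6.33456538e-03 -9.44441082e+01] 23.7833 0.016651098284249054
shift [-0.1548, -0.1042, -0.0015] turn -0.3827 rows 4.8
shift [-0.0864, -0.1004, -0.0] turn -0.3889 rows 4.9
shift [-0.0187, -0.0947, 0.0375] turn -0.2217 rows 2.8
shift [0.0, 0.0, 0.1056] turn -0.0 rows 2.0
```

Emit:
{"api": "send_rows", "payload": {"deltas": [[[-0.031,-0.021,0],-0.076],[[-0.062,-0.042,0],-0.153],[[-0.093,-0.063,0],-0.23],[[-0.124,-0.083,0],-0.306],[[-0.155,-0.104,0],-0.382]], "gripper": 0.6}}

```text
clock: 24.2
tool_pos: [0.621, -0.1988, 0.2478]
orientation: [-180.0, -0.0, -59.7]
force: [0.5, 0.0, -0.6]
opening: 0.0439
gripper_force: 0.0
```

Emit:
{"api": "send_rows", "payload": {"deltas": [[[-0.017,-0.02,0],-0.077],[[-0.034,-0.04,0],-0.155],[[-0.052,-0.06,0],-0.232],[[-0.069,-0.08,0],-0.31],[[-0.086,-0.1,0],-0.389]]}}

```text
clock: 24.62
tool_pos: [0.6557, -0.0993, 0.2474]
orientation: [-180.0, -0.0, -24.7]
force: [0.7, -1.3, 0.2]
opening: 0.0529
gripper_force: 0.0
```

Emit:
{"api": "send_rows", "payload": {"deltas": [[[-0.006,-0.032,0.01],-0.074],[[-0.012,-0.063,0.02],-0.148],[[-0.018,-0.095,0.03],-0.222],[[-0.018,-0.095,0.037],-0.222],[[-0.018,-0.095,0.037],-0.222]]}}

```text
clock: 25.03
tool_pos: [0.6741, -0.0241, 0.2161]
orientation: [180.0, 0.1, -5.0]
force: [0.3, 1.3, -0.8]
opening: 0.0523
gripper_force: 0.0
```

```bash
python3 - <<'E'
from h import *
o=ctrl.get_obs();print(o['tool_pos'],o['orientation'],o['clock'],o['opening'])
t=snap('top');s=snap('scene')
cv2.imwrite('pics/m4.png',np.hstack([cv2.resize(t['color'][190:290,370:460,::-1],(360,400),interpolation=3),cv2.resize(s['color'][150:250,220:330,::-1],(440,400),interpolation=3)]))
q=plan(.6735,-.0250,.1355,-5.05)
E
```

```text
[ 0.67413796 -0.02407779  0.21607109] [ 1.79983727e+02  1.19108924e-01 -4.99732328e+00] 25.0333 0.052281513025101076
shift [-0.0012, -0.0008, 0.1026] turn -0.001 rows 2.0
```

View pics/m4.png

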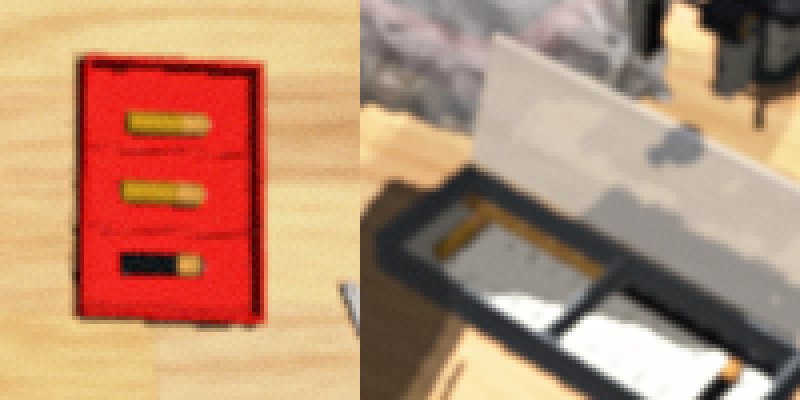

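All three cells lie in the tray's channels, and the case holds one gold and one black. Now to close the lid.

Emit:
{"api": "send_rows", "payload": {"deltas": [[[-0.001,0,0.03],0],[[-0.001,0,0.06],0],[[-0.001,0,0.08],0],[[-0.001,0,0.095],0],[[-0.001,0,0.101],0]]}}

```text
clock: 25.55
tool_pos: [0.6731, -0.0265, 0.1353]
orientation: [180.0, 0.1, -5.2]
force: [-0.2, -0.1, 0.1]
opening: 0.053
gripper_force: 0.0
```

Emit:
{"api": "send_rows", "payload": {"deltas": [[[0,0,0],0],[[0,0,0],0],[[0,0,0],0],[[0,0,0],0],[[0,0,0],0]], "gripper": 0.0}}

```text
clock: 25.97
tool_pos: [0.6744, -0.0251, 0.1378]
orientation: [-180.0, -0.1, -5.1]
force: [-0.7, 0.6, 4.1]
opening: 0.027
gripper_force: 30.0
```

Emit:
{"api": "send_rows", "payload": {"deltas": [[[0,0,0],0],[[0,0,0],0],[[0,0,0],0],[[0,0,0],0],[[0,0,0],0]]}}

```text
clock: 26.38
tool_pos: [0.6744, -0.0252, 0.1378]
orientation: [-180.0, -0.1, -5.1]
force: [-1.1, 0.7, 6.3]
opening: 0.0267
gripper_force: 30.0
```

```bash
python3 - <<'E'
import numpy as np
from h import *
o=ctrl.get_obs();print(o['tool_pos'],o['orientation'],o['opening'],o['force'])
f=lambda t:np.array([-70*np.cos(t)+39*np.sin(t),70*np.sin(t)+39*np.cos(t)])/800
for c in range(4):
    b=f(1.9-.475*c); print([[[float(round(v[0],3)),0,float(-round(v[1],3))],0] for v in [f(1.9-.475*c-.095*(i+1))-b for i in range(5)]])
E
```

```text
[ 0.67441857 -0.0251713   0.13776746] [-1.79984236e+02 -1.00448232e-01 -5.05101491e+00] 0.026686259832004452 [-1.11662829  0.70825847  6.26886353]
[[[-0.007, 0, -0.007], 0], [[-0.014, 0, -0.013], 0], [[-0.022, 0, -0.018], 0], [[-0.03, 0, -0.023], 0], [[-0.039, 0, -0.027], 0]]
[[[-0.009, 0, -0.003], 0], [[-0.018, 0, -0.005], 0], [[-0.028, 0, -0.006], 0], [[-0.037, 0, -0.006], 0], [[-0.047, 0, -0.006], 0]]
[[[-0.009, 0, 0.002], 0], [[-0.019, 0, 0.004], 0], [[-0.028, 0, 0.007], 0], [[-0.036, 0, 0.011], 0], [[-0.044, 0, 0.016], 0]]
[[[-0.008, 0, 0.006], 0], [[-0.015, 0, 0.012], 0], [[-0.021, 0, 0.019], 0], [[-0.027, 0, 0.027], 0], [[-0.032, 0, 0.035], 0]]
```

Emit:
{"api": "send_rows", "payload": {"deltas": [[[-0.007,0,-0.007],0],[[-0.014,0,-0.013],0],[[-0.022,0,-0.018],0],[[-0.03,0,-0.023],0],[[-0.039,0,-0.027],0]]}}

```text
clock: 26.8
tool_pos: [0.6428, -0.0223, 0.1591]
orientation: [-180.0, -0.1, -5.1]
force: [4.0, 1.5, 0.4]
opening: 0.0269
gripper_force: 30.0
```

Emit:
{"api": "send_rows", "payload": {"deltas": [[[-0.009,0,-0.003],0],[[-0.018,0,-0.005],0],[[-0.028,0,-0.006],0],[[-0.037,0,-0.006],0],[[-0.047,0,-0.006],0]]}}

```text
clock: 27.22
tool_pos: [0.6047, -0.019, 0.1635]
orientation: [-180.0, -0.0, -5.1]
force: [3.7, 3.4, -1.3]
opening: 0.0267
gripper_force: 30.0
```

Emit:
{"api": "send_rows", "payload": {"deltas": [[[-0.009,0,0.002],0],[[-0.019,0,0.004],0],[[-0.028,0,0.007],0],[[-0.036,0,0.011],0],[[-0.044,0,0.016],0]]}}

```text
clock: 27.63
tool_pos: [0.5692, -0.0158, 0.1499]
orientation: [-180.0, 0.0, -5.1]
force: [4.1, 4.4, 1.4]
opening: 0.027
gripper_force: 30.0
```

Emit:
{"api": "send_rows", "payload": {"deltas": [[[-0.008,0,0.006],0],[[-0.015,0,0.012],0],[[-0.021,0,0.019],0],[[-0.027,0,0.027],0],[[-0.032,0,0.035],0]]}}

```text
clock: 28.05
tool_pos: [0.544, -0.0135, 0.1219]
orientation: [-180.0, -0.0, -5.1]
force: [4.0, 3.2, 36.2]
opening: 0.0268
gripper_force: 30.0
```

Emit:
{"api": "send_rows", "payload": {"deltas": [[[0,0,-0.002],0],[[0,0,-0.002],0],[[0,0,-0.002],0],[[0,0,-0.002],0],[[0,0,-0.002],0]], "gripper": 0.6}}

```text
clock: 28.47
tool_pos: [0.5439, -0.0143, 0.1233]
orientation: [180.0, 0.1, -5.1]
force: [-0.1, 0.4, -0.2]
opening: 0.0506
gripper_force: 0.0
```

Emit:
{"api": "send_rows", "payload": {"deltas": [[[0,0,-0.04],0],[[0,0,-0.09],0],[[0,0,-0.14],0],[[0,0,-0.19],0],[[0,0,-0.22],0]]}}

```text
clock: 28.88
tool_pos: [0.5453, -0.0142, 0.3043]
orientation: [-180.0, -0.2, -5.1]
force: [0.7, 0.5, -0.2]
opening: 0.0525
gripper_force: 0.0
```

```bash
python3 - <<'E'
from h import *
o=ctrl.get_obs();print(o['tool_pos'],o['orientation'],o['clock'])
q=plan(.50,.15,.30,-5.05);q=plan(.45,.31,.27,-5.05,q)
E
```

```text
[ 0.54530282 -0.01422239  0.30431362] [-179.96300826   -0.22929708   -5.07197733] 28.8833
shift [-0.0746, -0.1995, 0.0054] turn -0.0002 rows 4.1
shift [-0.0799, -0.1937, 0.0375] turn -0.0 rows 4.1
```

Emit:
{"api": "send_rows", "payload": {"deltas": [[[-0.015,-0.04,0],0],[[-0.03,-0.08,0],0],[[-0.045,-0.12,0],0],[[-0.06,-0.16,0],0],[[-0.075,-0.2,0],0]]}}

```text
clock: 29.3
tool_pos: [0.4981, 0.1517, 0.2998]
orientation: [180.0, 0.0, -5.1]
force: [0.7, 1.0, 0.1]
opening: 0.0527
gripper_force: 0.0
```

Emit:
{"api": "send_rows", "payload": {"deltas": [[[-0.016,-0.038,0],0],[[-0.032,-0.077,0.01],0],[[-0.048,-0.116,0.02],0],[[-0.064,-0.155,0.03],0],[[-0.08,-0.194,0.037],0]]}}

```text
clock: 29.72
tool_pos: [0.4479, 0.3119, 0.2694]
orientation: [179.9, 0.1, -5.1]
force: [1.8, -0.1, 0.6]
opening: 0.0524
gripper_force: 0.0
```

```bash
python3 - <<'E'
from h import *
o=ctrl.get_obs();print(o['tool_pos'],o['orientation'],o['clock'])
s=snap('wrist');t=snap('top')
print(px(s,[.5114,.3273,.058]),find(s,'dial_grip',.055),find(s,'tally',.014))
cv2.imwrite('pics/d0.png',np.hstack([cv2.resize(s['color'][60:260,180:380,::-1],(500,500),interpolation=3),np.vstack([cv2.resize(t['color'][190:265,200:360,::-1],(300,140)),np.zeros((360,300,3),np.uint8)])]))
E
```

```text
[0.4479225  0.31193903 0.26937077] [ 1.79941290e+02  5.35890552e-02 -5.09378402e+00] 29.7167
[254.77285509 116.19897097] [(0.79, [245.1, 114.6], [0.5134, 0.3356, 0.055])] [(0.65, [250.0, 111.7], [0.5151, 0.3345, 0.014])]
```

View pics/d0.png

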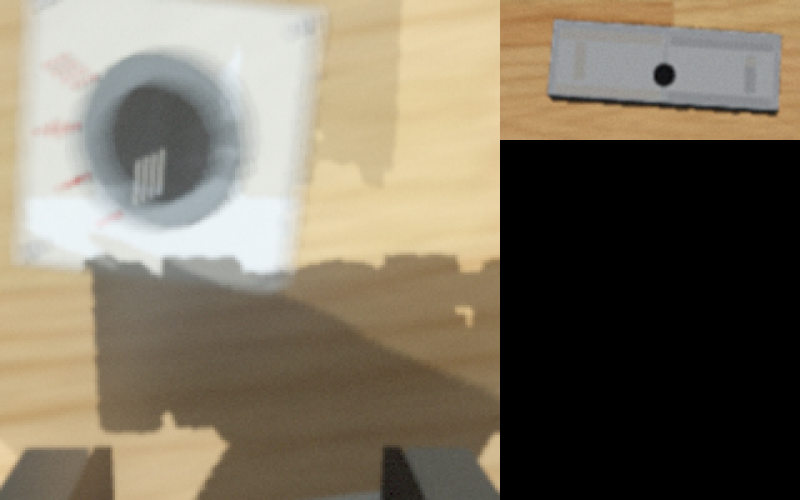

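The shot is motion-blurred. The dial is at about (150,140) in the crop with its line pointing down, and the lid is shut. I'll let the arm settle and look again.

Emit:
{"api": "send_rows", "payload": {"deltas": [[[0,0,0],0],[[0,0,0],0],[[0,0,0],0],[[0,0,0],0],[[0,0,0],0]]}}

```text
clock: 30.33
tool_pos: [0.4494, 0.3104, 0.2705]
orientation: [-180.0, -0.0, -5.1]
force: [-0.1, -0.6, -0.4]
opening: 0.0525
gripper_force: 0.0
```

```bash
python3 - <<'E'
from h import *
s=snap('wrist')
cv2.imwrite('pics/d1.png',cv2.resize(s['color'][60:180,180:320,::-1],(700,600),interpolation=3))
print(find(s,'dial_grip',.055),find(s,'tally',.014))
E
```

```text
[(0.96, [244.7, 116.1], [0.5139, 0.335, 0.055])] [(0.74, [248.2, 116.1], [0.513, 0.3356, 0.014])]
```

View pics/d1.png

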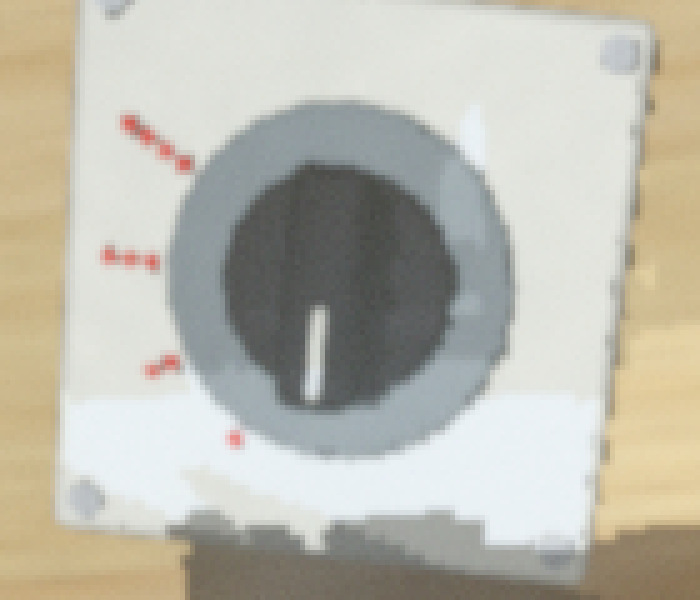

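The line runs from (319,308) to (313,402) in the crop, towards the robot and slightly off the tool axis; the pips 1 to 4 follow clockwise.

```bash
python3 - <<'E'
from h import *
s=snap('wrist');g=lambda u,v,z:w(s,180+u/5,60+v/5,z)
a,b=g(319,308,.058),g(313,402,.058);print(a.round(4),b.round(4),np.degrees(np.arctan2(*(b-a)[1::-1])))
print('black disc',g(341,285,.028).round(4),np.linalg.norm(g(224,280,.028)-g(458,280,.028)),'plate',np.mean([g(*p,.014) for p in [(80,0),(655,25),(585,580),(58,525)]],0).round(4))
print('grey',g(341,279,.02).round(4),np.linalg.norm(g(168,280,.02)-g(514,280,.02)))
P=[g(*p,.014) for p in [(80,-5),(655,25),(585,580),(58,525)]]
print([np.degrees(np.arctan2(*(P[i]-P[j])[1::-1])).round(1) for i,j in [(0,1),(3,2),(0,3),(1,2)]])
E
```

```text
[0.5093 0.3363 0.058 ] [0.4935 0.3392 0.058 ] 169.6551653424436
black disc [0.5122 0.3348 0.028 ] 0.04401683985274059 plate [0.5102 0.3355 0.014 ]
grey [0.5131 0.3353 0.02  ] 0.06663895632636754
[np.float64(82.1), np.float64(78.9), np.float64(-11.2), np.float64(-11.4)]
```

```bash
python3 - <<'E'
from h import *
q=plan(.512,.334,.13,-10.4);q=plan(.512,.334,.098,-10.4,q)
E
```

```text
shift [0.0756, -0.0358, 0.1754] turn 0.0589 rows 3.7
shift [0.0, 0.0, 0.04] turn -0.0 rows 0.8
```

Emit:
{"api": "send_rows", "payload": {"deltas": [[[0.025,-0.012,0.02],0.02],[[0.05,-0.024,0.06],0.04],[[0.076,-0.036,0.1],0.059],[[0.076,-0.036,0.14],0.059],[[0.076,-0.036,0.16],0.059]]}}

```text
clock: 30.95
tool_pos: [0.5118, 0.3332, 0.1377]
orientation: [179.8, 0.2, -10.5]
force: [-0.1, 0.0, -0.7]
opening: 0.0525
gripper_force: 0.0
```

Emit:
{"api": "send_rows", "payload": {"deltas": [[[0,0,0.02],0],[[0,0,0.04],0],[[0,0,0.054],0],[[0,0,0.054],0],[[0,0,0.054],0]]}}

```text
clock: 31.37
tool_pos: [0.5122, 0.3343, 0.0988]
orientation: [179.9, 0.0, -10.4]
force: [-0.9, 0.5, 0.4]
opening: 0.0528
gripper_force: 0.0
```

Emit:
{"api": "send_rows", "payload": {"deltas": [[[0,0,0],0],[[0,0,0],0],[[0,0,0],0],[[0,0,0],0],[[0,0,0],0]], "gripper": 0.0}}

```text
clock: 31.78
tool_pos: [0.5124, 0.3345, 0.0997]
orientation: [-179.9, -0.0, -10.4]
force: [0.4, -0.9, 0.4]
opening: 0.025
gripper_force: 0.0
```

Emit:
{"api": "send_rows", "payload": {"deltas": [[[0,0,0],0],[[0,0,0],0],[[0,0,0],0],[[0,0,0],0],[[0,0,0],0]]}}

```text
clock: 32.2
tool_pos: [0.5124, 0.3349, 0.0993]
orientation: [-179.9, -0.0, -10.4]
force: [-1.8, 3.3, 1.4]
opening: 0.0139
gripper_force: 29.9
```

```bash
python3 - <<'E'
from h import *
o=ctrl.get_obs();print(o['tool_pos'],o['orientation'],o['clock'],o['opening'],o['force'],o['moment'],o['joint_pos'])
E
```

```text
[0.51242117 0.33494225 0.09934607] [-1.79935152e+02 -2.58336017e-02 -1.03880111e+01] 32.2 0.013931539710244049 [-1.83514185  3.28429278  1.44399203] [ 1.21620768  0.47666866 -0.35916082] [ 5.14249444e+01  2.52433066e+01 -2.03403519e+01 -1.12460446e-02
 -4.43469819e+01  2.81950966e+01]
```

Emit:
{"api": "send_rows", "payload": {"deltas": [[[0,0,0],0.05],[[0,0,0],0.1],[[0,0,0],0.15],[[0,0,0],0.2],[[0,0,0],0.25]]}}

```text
clock: 32.62
tool_pos: [0.5127, 0.3356, 0.0993]
orientation: [-179.9, -0.0, -33.1]
force: [0.5, 5.4, -0.6]
opening: 0.0136
gripper_force: 29.9
```

Emit:
{"api": "send_rows", "payload": {"deltas": [[[0,0,0],0.05],[[0,0,0],0.1],[[0,0,0],0.15],[[0,0,0],0.2],[[0,0,0],0.25]]}}

```text
clock: 33.03
tool_pos: [0.5132, 0.3362, 0.0994]
orientation: [-179.8, 0.1, -55.5]
force: [2.3, 6.6, -3.4]
opening: 0.0141
gripper_force: 29.9
```

Emit:
{"api": "send_rows", "payload": {"deltas": [[[0,0,0],0.05],[[0,0,0],0.1],[[0,0,0],0.15],[[0,0,0],0.2],[[0,0,0],0.25]]}}

```text
clock: 33.45
tool_pos: [0.5138, 0.3365, 0.0994]
orientation: [-179.8, 0.2, -78.0]
force: [5.6, 7.8, -6.0]
opening: 0.0138
gripper_force: 29.9
```

Emit:
{"api": "send_rows", "payload": {"deltas": [[[0,0,0],0.05],[[0,0,0],0.1],[[0,0,0],0.15],[[0,0,0],0.2],[[0,0,0],0.25]]}}

```text
clock: 33.87
tool_pos: [0.5146, 0.3365, 0.0995]
orientation: [-179.8, 0.3, -100.5]
force: [10.1, 5.3, -7.9]
opening: 0.0137
gripper_force: 29.9
```

Emit:
{"api": "send_rows", "payload": {"deltas": [[[0,0,0],0],[[0,0,0],0],[[0,0,0],0],[[0,0,0],0],[[0,0,0],0]]}}

```text
clock: 34.28
tool_pos: [0.5146, 0.3365, 0.0994]
orientation: [-179.8, 0.3, -100.3]
force: [9.9, 6.2, -7.1]
opening: 0.0139
gripper_force: 29.9
```

Turned 90°. Next: release, rise clear and look.

Emit:
{"api": "send_rows", "payload": {"deltas": [[[0,0,0],0],[[0,0,0],0],[[0,0,0],0],[[0,0,0],0],[[0,0,0],0]], "gripper": 0.5}}

```text
clock: 34.7
tool_pos: [0.512, 0.3339, 0.0989]
orientation: [180.0, -0.0, -100.4]
force: [0.5, 0.6, -0.3]
opening: 0.0406
gripper_force: 0.0
```

Emit:
{"api": "send_rows", "payload": {"deltas": [[[0,0,-0.03],0],[[0,0,-0.07],0],[[0,0,-0.12],0],[[0,0,-0.17],0],[[0,0,-0.22],0]]}}

```text
clock: 35.12
tool_pos: [0.5118, 0.3338, 0.2768]
orientation: [180.0, -0.0, -100.4]
force: [1.1, 1.4, -1.1]
opening: 0.0437
gripper_force: 0.0
```

Emit:
{"api": "send_rows", "payload": {"deltas": [[[0.02,0.03,0],0],[[0.04,0.06,0],0],[[0.06,0.09,0],0],[[0.06,0.13,0],0],[[0.06,0.17,0],0]]}}

```text
clock: 35.53
tool_pos: [0.3686, 0.3104, 0.2751]
orientation: [180.0, 0.0, -100.5]
force: [-0.3, 1.2, 0.9]
opening: 0.0439
gripper_force: 0.0
```

Emit:
{"api": "send_rows", "payload": {"deltas": [[[0,0,0],0],[[0,0,0],0],[[0,0,0],0],[[0,0,0],0],[[0,0,0],0]]}}

```text
clock: 35.95
tool_pos: [0.3705, 0.3115, 0.2748]
orientation: [180.0, -0.0, -100.4]
force: [0.1, 0.4, 0.0]
opening: 0.0439
gripper_force: 0.0
```

```bash
python3 - <<'E'
from h import *
o=ctrl.get_obs();print(o['tool_pos'],o['orientation'],o['clock'])
t=snap('top');s=snap('scene')
cv2.imwrite('pics/f.png',np.vstack([cv2.resize(t['color'][150:300,100:450,::-1],(700,300),interpolation=3),np.hstack([cv2.resize(s['color'][165:215,140:205,::-1],(364,280),interpolation=3),cv2.resize(s['color'][185:270,215:340,::-1],(336,280),interpolation=3)])]))
E
```

```text
[0.37046143 0.311515   0.27476262] [ 1.79994751e+02 -3.65593639e-02 -1.00443004e+02] 35.95
```

View pics/f.png

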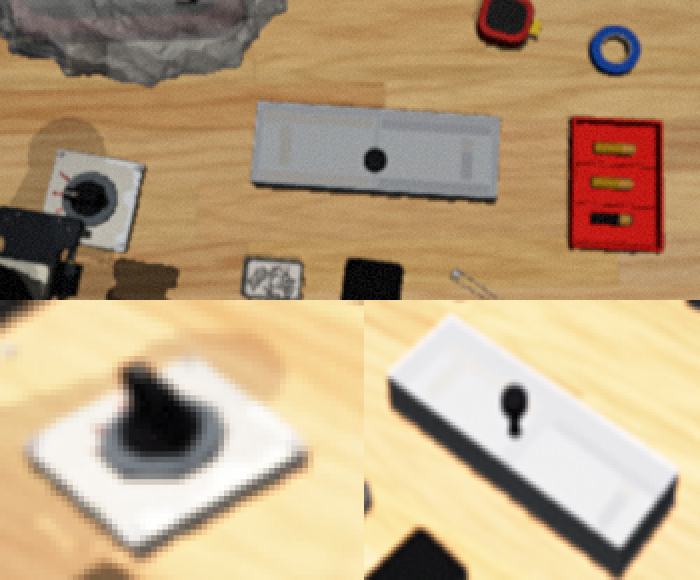

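The last pictures show the lid shut, the dial line at (70,195) pointing to the 3 pips, three cells in the tray, and the bystanders where they were. Handing in.

```bash
python3 -c "
from plant import ctrl
print(ctrl.close_job())"
```

```text
the job is handed in; nothing more can be done
None
```

The job is handed in: the three cells in the wrong bay (one black, two gold) are in the reject tray, one gold and one black stayed in their bays, the lid is shut and the dial stands at 3.

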